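# Calibrate the board tester

### The job

The tester needs calibrating: take the white-framed board out of its edge socket and stand it on edge in the rack slot with the green tabs. Then set the orange calibration cap between the tester's rails, slide it along over the hidden locating pin until it drops on, and press it down until the contact plate is fully home. Finish while still holding the cap pressed down, and leave the other things where they are.

Things in the scene. Friction and masses are not known exactly. Their poses are not given: they have to be found in the camera images.
- tester: grey circuit-board tester fixed to the table, 150 x 270 mm (its x, y), base 30 mm high; origin centre of its underside, z up. Carries a black edge socket at y = +95 mm and, centred at y = -40 mm, a measuring bay between two aluminium rails along y: 74 mm apart inside, 150 mm long, straight up to 56 mm above the table, flared lips to 63 mm
- tester_socket (a point): centre of the floor of the edge socket slot, which is 66 mm long (tester x) and 12 mm wide (tester y), floor 30 mm and walls 50 mm (flared lips 56 mm) above the table
- tester_bay (a point): bay centre (tester x 0, y -40 mm), 40 mm above the table, at the top face of the blue contact plate when up; axes as the tester's. A fixed steel locating pin, 12 mm thick, tapered tip 50 mm above the table, stands midway between the rails (x 0), but anywhere within 15 mm of this point along y, varying from job to job: to be found by feel with the cap, or seen from above beforehand
- contact_plate (a joint): travel of the blue sprung contact plate in the bay (60 x 130 mm, slotted along its middle for the pin), in m: 0 up (top 40 mm above the table), 0.006 fully down (34 mm) on its stop. The spring takes about 5 N to start and 12 N fully down, and lifts the plate again when let go; the cap's weight alone does not sink it
- cap: orange calibration cap, about 0.3 kg: block 70 x 90 x 26 mm (x, y, z) with a black grip 30 x 30 mm on its centre, up to 66 mm; origin centre of underside, where a blind bore 16 mm wide, 20 deep, opens. Starts flat on the table. Lies in the bay with y along the rails, either way round, 2 mm side play. Underside above table: 50 mm on the pin tip, 40 dropped over the pin, 34 pressed home
- board: the tested board: white frame with a green circuit, 60 x 8 x 70 mm (its x, y, z), about 90 g, standing on edge in the tester's edge socket at the start; origin centre of its lower edge, z up. The upper 25 mm is clear frame, to grip across the 8 mm
- rack: grey board rack fixed to the table, 90 x 124 mm (x, y); origin centre of underside. Three slots for boards on edge, along x, at y = -40, 0 and +40 mm, each 66 mm long, 12 mm wide, floor 8 mm, walls 30 mm (flared lips 36 mm) above the table. Two are taken. Rack and cap may stand on either side of the tester
- flag: the free rack slot, marked by a green tab at each end: origin centre of that slot's floor, x along the slot, z up
- rack_board_a: a board already standing on edge in the rack: black frame, blue circuit, otherwise the same 60 x 8 x 70 mm shape as the white one; origin centre of its lower edge. Stays where it is
- rack_board_b: second black-framed board standing in the rack, same as rack_board_a. Stays where it is
- screwdriver: screwdriver lying on the table left of the tester; bystander
- spool: grey solder spool, 60 mm across, 45 mm high; bystander
- flux_bottle: small flux bottle, 48 mm across, 110 mm high; bystander
- parts_bin: open red bin 100 x 100 x 45 mm; bystander
- multimeter: yellow multimeter lying flat, 85 x 160 x 32 mm; bystander
Not all that is in view belongs to the job. Leave any red look-alike of the board alone.

How it is judged (in metres and radians):
On the way, in this order (a step that is already met when the one before it is completed fails the run):
1. the white-framed board stands on edge in the free rack slot, let go (distance between board and flag below 0.008 m and angle between board's own z axis and vertical below 0.2 rad and angle between the x axis of board and the x axis of flag, either way round below 0.1 rad and contact force between the fingers and board below 0.1 N), for 0.2 s.
2. the cap has dropped over the locating pin (horizontal distance between cap and tester_bay below 0.022 m and angle between cap's own z axis and vertical below 0.07 rad and angle between the y axis of cap and the y axis of tester, either way round below 0.08 rad and z of cap in the frame of tester below 0.0435 m), for 0.1 s.
At the end, for the whole second after the job is handed in: White board let go, on edge (0.2 rad) within 8 mm of home in the free slot; cap over the pin, in line with the rails (0.08 rad), level (0.07 rad), underside below 36.5 mm, contact plate pressed at least 4.5 of its 6 mm and held there by the gripper, at rest (all of step 1 and horizontal distance between cap and tester_bay below 0.022 m and angle between cap's own z axis and vertical below 0.07 rad and angle between the y axis of cap and the y axis of tester, either way round below 0.08 rad and z of cap in the frame of tester below 0.0365 m and value of joint contact_plate above 0.0045 m and contact force between the fingers and cap above 3 N and contact force between cap and tester above 4 N and linear speed of cap below 0.01 m/s); the arm keeps its last pose, push and grip.
It fails at once if a bystander is moved more than 20 mm (distance of any of rack_board_a, rack_board_b, screwdriver, spool, flux_bottle, parts_bin, multimeter from where it was at the start of the episode above 0.02 m).
It also fails if it takes over 62 s, if anything falls off the work surface, if the arm or the gripper's body presses on something with over 40 N, if the wrist force passes 120 N, or if a joint passes its speed limit or range.

### The arm

A 6-joint arm with a two-finger parallel gripper is mounted at the origin on the work surface. World frame = base frame: x ahead of the robot, y to its left, z up, the work surface at z = 0. Lengths are in mm, angles in rad, forces in N, time in s.
With the tool pointing down it reaches from about 250 to 800 mm from the base axis. Payload 8.5 kg.
Tool frame: the origin (TCP) lies at the centre of the arm's flange, where the gripper is bolted on; the fingertips stand 173 mm ahead of it and the grasp point (between the pads) lies 155 mm ahead of it (ctrl.finger_overhang is the distance from the TCP to the fingertips, in mm); z points along the fingers, y is the line along which they close (so a half turn about z gives the same grasp; the last joint's range is limited). The gripper opens to 85 mm and grips with 20 to 120 N. Pads are 22 mm wide; open, the fingers measure 114 mm over their backs; the gripper's body (76 mm by 85 mm) begins 54 mm behind the grasp point. The pads swing forward as they close: fully open they stand 13 mm farther back than shut.
Start: joints at [-1.16, 0.238, -0.013, 1.319, 0, 1.571], TCP at [209.643, -481.298, 404.676] pointing down, gripper open.
Joint ranges: [-2.66, 2.66], [-1.03, 1.9], [-1.14, 1.46], [-1.82, 2.27], [-1.45, 1.34], [-3.14, 3.14]. Speed limits (rad/s): [2.22, 2.22, 2.79, 3.14, 3.14, 3.14].

### API

Orientations are given as a rotation vector (axis times angle).
In Python, from bench import ctrl, imaging gives the robot as it stands.
- The arm moves only by the tool servo_tool, never from a script. Its argument "increments" is one flat list of numbers, 6 for each row, row after row: the shift along the tool's x, y, z in mm, then the turn, a rotation vector about the tool's x, y, z in degrees. In form: [x, y, z, wx, wy, wz, x, y, z, wx, wy, wz, ...]. A call has 1 to 8 rows; each row is the pose to reach, as a shift and turn from the pose commanded when the call began, along the tool's axes at that moment; what a row does not reach only later rows make up. A row lasts 1/10 s, in which the tool goes at most 50 mm and 8.59 degrees, less where a joint would pass 70% of its speed; a pose out of reach is approached as far as the arm can. A call with a gripper value outside its range is refused whole. "hand" is the opening, from -1 (shut) to 1 (fully open), set as the call begins (left out, the last holds). The fingers move at their own pace and stop on an object; "squeeze" is the grip in N (left out, the last holds). Time passes only in rows, so rows that repeat a pose let the fingers close. It gives the time, the measured TCP pose, the force, the opening and the grip force at its end, in the units of the state.
- ctrl.sense(): the state, without advancing time (a new reading comes with each control period).
- imaging.get_image(name): name is "side" or "top"; returns a dict with "image" (400x640x3 uint8, red, green, blue), "mtx" (3x3 intrinsics, pixels), "k1" (the pictures are not rectified: a ray, as slopes to the right and down, at radius r is drawn at 1 + k1 r^2 times it, then the intrinsics apply), "world_from_camera" (4x4, takes a point from camera to world coordinates). Camera axes: x right, y up, looking along -z (the intrinsics and any distortion apply to the point x, -y, -z); pixel columns grow to the right and rows downward; lengths in mm; the calibration is good to about 2 mm. A picture is of the moment at which its call begins. There is no depth.
- ctrl.hand_in(): hands the job in; it is judged then, once.
The state is a dict: "t": time; "joint_positions": joint angles; "qvel": joint speeds; "joint_efforts": joint torques, N m; "tcp_pos": TCP position; "ee_rot": TCP orientation; "contact_force": force on the tool from outside, world axes, zero at the start; "moment": the same for the moment, N m; "grip_width": finger opening in mm; "finger_force": force on a finger pad.
Only numpy, scipy, OpenCV 4.12 (cv2) and the standard library are available. Lean on these libraries where they do the work, as an engineer would, in place of code of your own. Each camera call takes 0.05 s, during which the arm holds its last target. There are 200 camera calls.

## Working session

There is one attempt and no reset: what is moved stays moved. The work goes in short steps, Python scripts to look and compute and a tool call to move; the robot and the scene stay as the last step left them, time stands still between calls to the robot, and variables do not carry over. Pictures are saved under pics/ and viewed, at most 10 in all, crops included, and the job is handed in when it is done.

Besides the shell and the picture viewer there is one more tool, called after "Call:" as name(argument=value, ...), one argument or row to a line, values as JSON. servo_tool: Moves the arm, as the interface text tells. Its arguments: {"type":"object","properties":{"increments":{"type":"array","items":{"type":"number"}},"hand":{"type":"number"},"squeeze":{"type":"number"}},"required":["increments"]}

```bash
ls; mkdir -p pics; python3 - <<'E'
from bench import ctrl, imaging
import cv2,numpy as np
for n in("top","side"):
    d=imaging.get_image(n); cv2.imwrite(f"pics/{n}0.png",d["image"][:,:,::-1]); print(n,d["mtx"],d["k1"],d["world_from_camera"].round(3).tolist())
s=ctrl.sense();print(s)
E
```

```text
pics
top [[369.58086416   0.         321.46221363]
 [  0.         369.58086416 198.30857001]
 [  0.           0.           1.        ]] 0.003937167902240359 [[0.03, 0.993, -0.113, 440.093], [-0.999, 0.032, 0.015, 14.895], [0.018, 0.112, 0.993, 1068.675], [0.0, 0.0, 0.0, 1.0]]
side [[366.62714684   0.         313.48888936]
 [  0.         366.62714684 199.89545255]
 [  0.           0.           1.        ]] 0.011617923658416893 [[0.995, 0.061, -0.081, 474.219], [-0.1, 0.715, -0.692, -588.584], [0.015, 0.697, 0.717, 664.297], [0.0, 0.0, 0.0, 1.0]]
{'t': 0.1, 'joint_positions': array([-1.15998766e+00,  2.38722124e-01, -1.41473738e-02,  1.31919580e+00,
       -4.58452754e-05,  1.57076753e+00]), 'qvel': array([ 0.00126381, -0.00108661,  0.00094462, -0.00049096, -0.00139039,
        0.00130849]), 'joint_efforts': array([ 3.61580651e-04, -5.39721966e+01,  3.46997881e+01,  1.34236834e-02,
        3.98586337e-05, -1.57699833e-05]), 'tcp_pos': array([ 209.59749399, -481.19271565,  404.14985879]), 'ee_rot': array([-3.07433566e+00, -6.40561524e-01,  4.76844561e-04]), 'contact_force': array([ 0.16891327, -0.16718503, -0.45939052]), 'moment': array([0.04850052, 0.00312422, 0.02275966]), 'finger_force': 0.0, 'grip_width': 85.34518251439103}
```

View pics/top0.png

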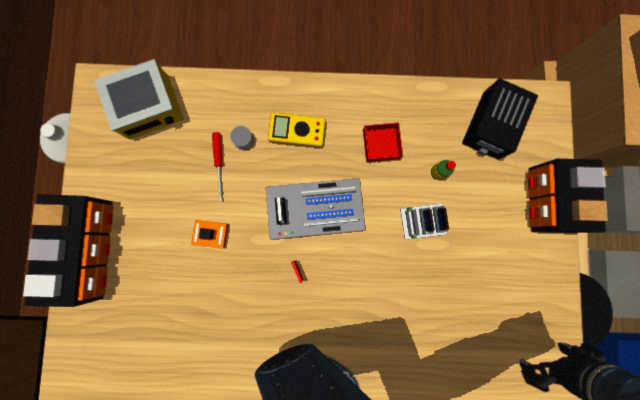

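View pics/side0.png

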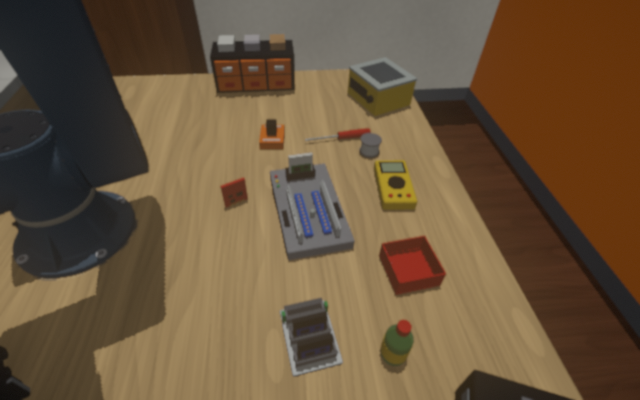

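The top view shows the tester at (315,210) with the white board in its socket at (282,210), the cap at (210,234) and the rack at (425,221). The red board-like thing at (297,272) top / (234,193) side is the look-alike, because it stands on the table and not in the socket. The free slot looks like the leftmost one, at (409,222) top, with tabs at (283,315) and (325,305) side. I'll confirm both in one enlarged crop.

```bash
cat > h.py <<'E'
import cv2,numpy as np
from bench import ctrl, imaging
def ray(d,uv):
    """undistorted world rays: origin, dirs (n,3)"""
    uv=np.atleast_2d(np.asarray(uv,float)); K=d["mtx"]; T=d["world_from_camera"]
    p=cv2.undistortPoints(uv[:,None],K,np.array([d["k1"],0,0,0,0.]))[:,0]
    v=np.c_[p[:,0],-p[:,1],-np.ones(len(p))]@T[:3,:3].T
    return T[:3,3],v
def onplane(d,uv,z):
    o,v=ray(d,uv); return o+v*((z-o[2])/v[:,2])[:,None]
def tri(d1,u1,d2,u2):
    o1,v1=ray(d1,u1);o2,v2=ray(d2,u2);out=[]
    for a,b in zip(v1,v2):
        t=np.linalg.lstsq(np.c_[a,-b],o2-o1,rcond=None)[0]
        p,q=o1+a*t[0],o2+b*t[1]; out.append(np.r_[(p+q)/2,np.linalg.norm(p-q)])
    return np.array(out)
E
python3 - <<'E'
import cv2,numpy as np
t=cv2.imread("pics/top0.png");s=cv2.imread("pics/side0.png")
c=lambda i,x,y,w,h,k:cv2.resize(i[y:y+h,x:x+w],None,fx=k,fy=k,interpolation=cv2.INTER_CUBIC)
a=c(t,262,175,106,70,4);b=c(t,395,195,60,50,5);e=c(s,260,145,100,115,3);f=c(s,270,290,80,90,3)
M=np.zeros((600,800,3),np.uint8)
for im,x,y in((a,0,0),(b,440,0),(e,0,285),(f,310,285)):
    h,w=im.shape[:2];h=min(h,600-y);M[y:y+h,x:x+w]=im[:h]
g=c(t,187,212,46,44,5);M[285:285+220,560:790]=g[:220,:230]
cv2.imwrite("pics/m0.png",M)
E
```

```text
(no output)
```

View pics/m0.png

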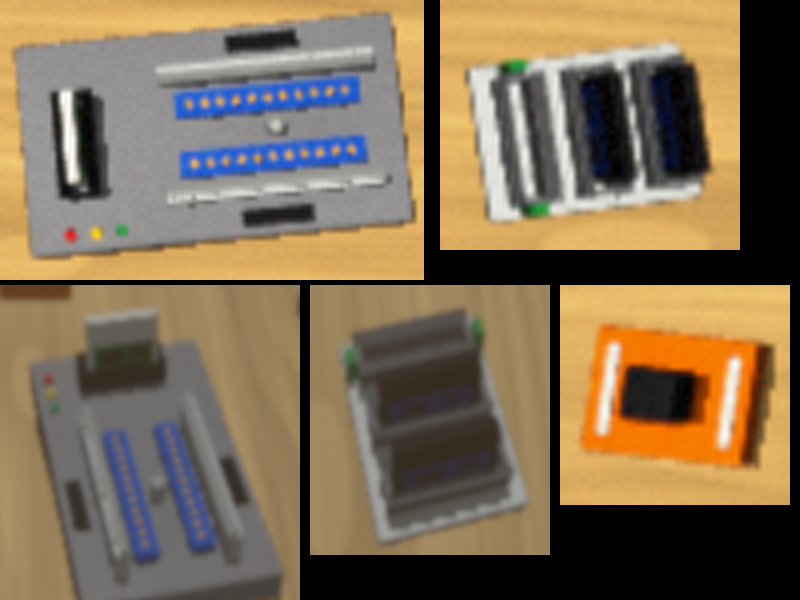

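Confirmed: the only white-framed board with a green circuit is in the tester socket at (282,210), and the free slot is the leftmost one (green tabs). The pin shows between the blue strips at about (331,206) top and (312,212) side. Next I'll measure.

```bash
cat > m.py <<'E'
from h import *
def blob(img,x,y,w,h,lo,hi):
    m=cv2.inRange(cv2.cvtColor(img,cv2.COLOR_RGB2HSV)[y:y+h,x:x+w],lo,hi)
    yx=np.argwhere(m); p=yx[:,::-1]+[x,y]
    return p.astype(np.float32)
T=imaging.get_image("top");S=imaging.get_image("side");t=T["image"];s=S["image"]
np.set_printoptions(precision=1,suppress=True)
def rect(p): 
    r=cv2.minAreaRect(p.astype(np.float32)); return r
green=((40,100,40),(85,255,255));blue=((105,120,80),(130,255,255));orange=((5,180,120),(18,255,255))
# rack tabs
gt=blob(t,395,195,60,50,*green);gs=blob(s,270,290,80,40,*green)
a=gt[gt[:,1]<220].mean(0);b=gt[gt[:,1]>220].mean(0);c=gs[gs[:,0]>305].mean(0);e=gs[gs[:,0]<305].mean(0)
R=tri(T,[a,b],S,[c,e]);print("tabs",a,b,c,e,len(gt),len(gs),"\n",R)
# plate: two strips
bp=blob(t,300,185,60,50,*blue);P=onplane(T,bp,40)[:,:2];r=rect(P);print("plate top",r,len(bp));
bs=blob(s,285,180,60,65,*blue);P=onplane(S,bs,40)[:,:2];r=rect(P);print("plate side",r,len(bs))
print("pin",tri(T,[[331.4,206.4]],S,[[312.3,212.6]]))
# white board
wp=blob(t,272,193,20,32,(0,0,170),(180,60,255));print("white n",len(wp),"px",wp.mean(0),wp.min(0),wp.max(0));
for z in(100,):print("board top@100",rect(onplane(T,wp,z)[:,:2]))
ws=blob(s,284,150,34,14,(0,0,140),(180,70,255));print("side white",ws.min(0),ws.max(0),ws.mean(0))
for u in range(286,317,4):
    q=ws[ws[:,0]==u][:,1]; print(u,q.min() if len(q) else None,end=" ")
# cap
op=blob(t,187,212,46,44,*orange);q=onplane(T,op,26)[:,:2];print("\ncap@26",rect(q))
dk=blob(t,197,220,28,28,(0,0,0),(180,255,60));print("grip px",dk.mean(0),len(dk))
for z in(66,):print("grip",rect(onplane(T,dk,z)[:,:2]))
E
python3 m.py
```

```text
tabs [409.3 207.8] [414.  236.5] [325.8 304.4] [283. 314.] 19 13 
 [[ 540.5 -250.9   27.5    2.3]
 [ 459.3 -263.7   29.3    1.6]]
plate top ((535.4365844726562, -22.768783569335938), (60.61201477050781, 129.724365234375), 7.292925834655762) 496
plate side ((536.94970703125, -24.65673065185547), (58.08573532104492, 127.5311050415039), 6.987626552581787) 260
pin [[536.3 -28.8  42.8   2.8]]
white n 65 px [278.8 208.2] [277. 197.] [281. 220.]
board top@100 ((519.924072265625, 111.40990447998047), (61.09028244018555, 6.957785606384277), 7.199557781219482)
side white [288. 152.] [312. 157.] [299.8 154.5]
286 None 290 155.0 294 154.0 298 154.0 302 153.0 306 153.0 310 152.0 314 None 
cap@26 ((449.01214599609375, 309.1647644042969), (96.21089172363281, 70.9435043334961), 85.3641357421875)
grip px [206.5 233.6] 121
grip ((449.1932678222656, 305.747802734375), (24.059280395507812, 34.975093841552734), 1.6922837495803833)
```

```bash
cat > go.py <<'E'
import sys,numpy as np
from scipy.spatial.transform import Rotation as Ro
from bench import ctrl
def go(x,y,z,yaw):
    s=ctrl.sense();R=Ro.from_rotvec(s["ee_rot"]);G=Ro.from_euler("z",yaw,degrees=True)*Ro.from_euler("x",180,degrees=True)
    print("t",round(s["t"],2),"shift",R.inv().apply(np.array([x,y,z])-s["tcp_pos"]).round(1),"turn",np.degrees((R.inv()*G).as_rotvec()).round(2),"F",s["contact_force"].round(1),"w",round(s["grip_width"],1),"q",s["joint_positions"].round(2))
if __name__=="__main__": go(*map(float,sys.argv[1:]))
E
cat > m2.py <<'E'
from m import *
print("----\nboard top tri",tri(T,[[278.8,208.2]],S,[[300,153.5]]))
ds=blob(s,262,115,20,22,(0,0,0),(180,255,60));print("grip side",ds.min(0),ds.max(0),len(ds))
print("grip tri",tri(T,[[204.9,233.6]],S,[[ds[:,0].mean(),ds[:,1].min()+1.5]]),"grip@66",onplane(T,[[204.9,233.6]],66),"marks@26",onplane(T,[[196.4,233],[221.4,235.4],[208.9,234.2]],26))
w=blob(t,398,198,56,44,(0,0,120),(180,60,255));hull=cv2.convexHull(w);
for z in(0,30,36):print("rack",z,rect(onplane(T,w,z)[:,:2]))
E
python3 m2.py | sed -n '/----/,$p'; python3 go.py 520 111 320 7.2
```

```text
----
board top tri [[520.4 111.2 104.    0.5]]
grip side [268. 121.] [274. 133.] 87
grip tri [[450.4 311.2  62.1   3.2]] grip@66 [[448.8 310.   66. ]] marks@26 [[450.1 345.4  26. ]
 [445.5 275.7  26. ]
 [447.8 310.6  26. ]]
rack 0 ((504.6628723144531, -298.27056884765625), (89.74553680419922, 123.50211334228516), 8.37525749206543)
rack 30 ((502.8502197265625, -289.4793395996094), (87.22616577148438, 120.03512573242188), 8.37526798248291)
rack 36 ((502.4877014160156, -287.7210693359375), (86.72227478027344, 119.34173583984375), 8.375247955322266)
t 0.3 shift [ 521.1 -419.    84.7] turn [-3.000e-02  1.000e-02  1.634e+01] F [-0.2 -0.4 -0.3] w 85.4 q [-1.16  0.24 -0.01  1.32 -0.    1.57]
```

Call:
servo_tool(
  increments=[38,-30,0,0,0,2,76,-61,0,0,0,4,114,-92,0,0,0,6,152,-122,0,0,0,8,190,-153,0,0,0,10,228,-183,0,0,0,12,266,-214,0,0,0,14,304,-244,0,0,0,16.3],
  hand=0.1,
)

```text
t: 1.1
tcp_pos: [391.2, -134.3, 405.0]
ee_rot: [3.135, 0.196, 0.001]
contact_force: [0.6, -0.6, 0.2]
grip_width: 46.9
finger_force: 0.0
```

```bash
python3 go.py 520.2 111.2 320 7.2
```

```text
t 1.1 shift [ 158.4 -227.5   85. ] turn [ 0.01 -0.04 -0.06] F [ 0.6 -0.6  0.2] w 46.9 q [-0.33  0.05 -0.24  1.28  0.    2.69]
```

Call:
servo_tool(
  increments=[20,-28,0,0,0,-8.5,40,-57,0,0,0,-17,60,-85,0,0,0,-25.5,79,-114,0,0,0,-34,99,-142,0,0,0,-42.5,119,-171,0,0,0,-51,139,-199,0,0,0,-59.5,158,-227,0,0,0,-68],
)

```text
t: 1.9
tcp_pos: [519.6, 110.4, 404.7]
ee_rot: [2.482, 1.926, 0.0]
contact_force: [1.5, -0.2, -0.4]
grip_width: 46.8
finger_force: 0.0
```

Call:
servo_tool(
  increments=[0,0,0,0,0,-8.5,0,0,0,0,0,-17,0,0,0,0,0,-25.5,0,0,0,0,0,-34,0,0,0,0,0,-42.5,0,0,0,0,0,-51,0,0,0,0,0,-59.5,0,0,0,0,0,-68],
)

```text
t: 2.7
tcp_pos: [519.0, 108.9, 404.6]
ee_rot: [-0.981, -2.984, -0.0]
contact_force: [-0.9, -0.1, -0.8]
grip_width: 47.0
finger_force: 0.0
```

Call:
servo_tool(
  increments=[0,0,14,0,0,-8.5,0,0,28,0,0,-17,0,0,42,0,0,-25.5,0,0,57,0,0,-34,0,0,71,0,0,-42.5,0,0,85,0,0,-44,0,0,85,0,0,-44],
)

```text
t: 3.4
tcp_pos: [518.4, 108.8, 318.1]
ee_rot: [0.198, -3.132, 0.001]
contact_force: [0.5, -0.6, -0.6]
grip_width: 47.0
finger_force: 0.0
```

```bash
python3 go.py 520.2 111.2 243 187.2
```

```text
t 3.4 shift [-2.3  2.2 75.1] turn [-0.01 -0.18  0.05] F [ 0.5 -0.6 -0.6] w 47.0 q [ 0.21  0.29 -0.17  1.11  0.    0.08]
```

Call:
servo_tool(
  increments=[-2,2,20,0,0,0,-2,2,40,0,0,0,-2,2,60,0,0,0,-2,2,75,0,0,0,-2,2,75,0,0,0],
)

```text
t: 3.9
tcp_pos: [520.3, 111.0, 243.6]
ee_rot: [0.196, -3.133, 0.0]
contact_force: [0.6, 0.6, -0.1]
grip_width: 46.8
finger_force: 0.0
```

```bash
python3 go.py 520.2 111.2 243 187.2
```

```text
t 3.9 shift [0.1 0.2 0.6] turn [-0.01 -0.15 -0.03] F [ 0.6  0.6 -0.1] w 46.8 q [ 0.21  0.36 -0.28  0.94  0.    0.09]
```

Call:
servo_tool(
  increments=[0,0,0,0,0,0,0,0,0,0,0,0,0,0,0,0,0,0,0,0,0,0,0,0,0,0,0,0,0,0],
  hand=-1,
  squeeze=30,
)

```text
t: 4.4
tcp_pos: [521.2, 111.2, 245.9]
ee_rot: [-0.198, 3.133, 0.0]
contact_force: [-1.2, -1.2, 6.8]
grip_width: 7.4
finger_force: 32.0
```

```bash
python3 go.py 520.2 111.2 243 187.2
```

```text
t 4.4 shift [1.  0.1 2.9] turn [0.01 0.12 0.03] F [-1.2 -1.2  6.8] w 7.4 q [ 0.21  0.35 -0.28  0.94 -0.    0.08]
```

Call:
servo_tool(
  increments=[0,0,-20,0,0,0,0,0,-45,0,0,0,0,0,-80,0,0,0,0,0,-80,0,0,0],
)

```text
t: 4.8
tcp_pos: [521.9, 111.4, 329.1]
ee_rot: [-0.198, 3.129, 0.002]
contact_force: [1.2, 0.1, -0.6]
grip_width: 7.6
finger_force: 31.0
```

```bash
python3 go.py 499.5 -257.4 322 188.4
```

```text
t 4.8 shift [  68.7 -363.     6.4] turn [ 0.04  0.4  -1.17] F [ 1.2  0.1 -0.6] w 7.6 q [ 0.21  0.29 -0.15  1.13  0.    0.08]
```

Call:
servo_tool(
  increments=[8.5,-45,0,0,0,0,17,-91,0,0,0,0,25.5,-136,0,0,0,0,34,-181,0,0,0,0,43,-227,0,0,0,-0.3,51.5,-272,0,0,0,-0.6,60,-318,0,0,0,-0.9,68.7,-363,0,0,0,-1.2],
)

```text
t: 5.6
tcp_pos: [497.8, -259.5, 324.4]
ee_rot: [-0.231, 3.133, 0.0]
contact_force: [0.5, 0.5, -1.4]
grip_width: 7.5
finger_force: 31.0
```

Call:
servo_tool(
  increments=[0,0,0,0,0,0,0,0,0,0,0,0],
)

```text
t: 5.8
tcp_pos: [497.9, -258.7, 324.1]
ee_rot: [0.227, -3.133, -0.001]
contact_force: [-0.4, 0.3, -0.9]
grip_width: 7.6
finger_force: 30.9
```

```bash
python3 go.py 499.5 -257.4 300 188.4; python3 - <<'E'
from h import *
T=imaging.get_image("top");S=imaging.get_image("side")
c=lambda i,x,y,w,h,k:cv2.resize(i[y:y+h,x:x+w],None,fx=k,fy=k,interpolation=cv2.INTER_CUBIC)
M=np.hstack([c(T["image"],370,170,100,100,4),c(S["image"],240,230,130,130,4)[:400,:400]])
cv2.imwrite("pics/p1.png",M[:,:,::-1])
E
```

```text
t 5.8 shift [-1.8  1.  24.1] turn [ 0.05 -0.04 -0.11] F [-0.4  0.3 -0.9] w 7.6 q [-0.48  0.34 -0.08  1.15  0.   -0.62]
```

View pics/p1.png

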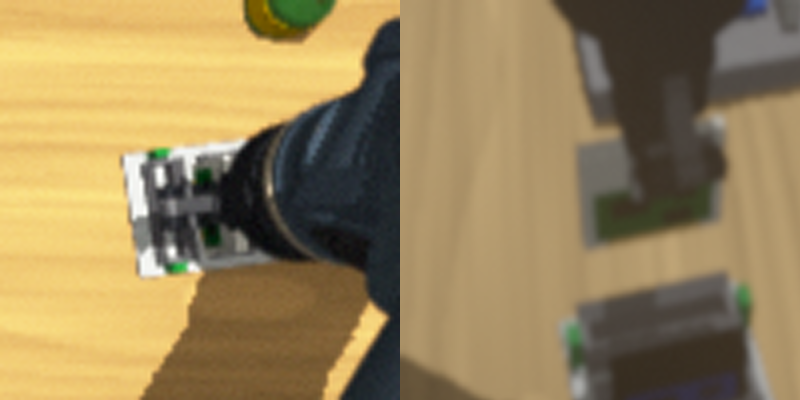

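The board hangs level between the fingers above the tabbed slot, with its lower corners at about (286,291) and (320,284) in the side view. I'll check its offset from the tool.

```bash
python3 - <<'E'
from h import *
S=imaging.get_image("side");i=S["image"]
o,v=ray(S,[[286.2,291.2],[320,284],[284.5,266],[320.5,259.5]])
# intersect with vertical plane of the board through (498,-258.7), x axis 8.4deg
n=np.array([-np.sin(.1466),np.cos(.1466),0]);p=np.array([498,-258.7,0])
print((o+v*(((p-o)@n)/(v@n))[:,None]).round(1))
E
```

```text
[[ 469.1 -263.   108. ]
 [ 527.9 -254.3  107.8]
 [ 469.3 -262.9  183.3]
 [ 526.6 -254.5  181.3]]
```

Call:
servo_tool(
  increments=[-1.3,1.2,15,0,0,0,-1.3,1.2,30,0,0,0,-1.3,1.2,45,0,0,0,-1.3,1.2,57,0,0,0,-1.3,1.2,65,0,0,0,-1.3,1.2,73,0,0,0,-1.3,1.2,80,0,0,0,-1.3,1.2,80,0,0,0],
)

```text
t: 6.75
tcp_pos: [499.3, -256.1, 243.9]
ee_rot: [0.231, -3.132, -0.001]
contact_force: [0.8, -0.3, -0.7]
grip_width: 7.7
finger_force: 30.9
```

```bash
python3 go.py 499.5 -257.4 224 188.4
```

```text
t 6.75 shift [-0.  -1.3 19.9] turn [ 0.04 -0.05  0.04] F [ 0.8 -0.3 -0.7] w 7.7 q [-0.47  0.4  -0.21  0.96 -0.   -0.62]
```

Call:
servo_tool(
  increments=[0,-1,6,0,0,0,0,-1,12,0,0,0,0,-1,18,0,0,0,0,-1,19,0,0,0],
)

```text
t: 7.15
tcp_pos: [499.3, -257.1, 224.8]
ee_rot: [0.231, -3.132, -0.001]
contact_force: [0.4, -0.1, -1.6]
grip_width: 7.9
finger_force: 30.9
```

```bash
python3 go.py 499.5 -257.4 224 188.4
```

```text
t 7.15 shift [-0.1 -0.3  0.8] turn [ 0.05 -0.06  0.03] F [ 0.4 -0.1 -1.6] w 7.9 q [-0.48  0.42 -0.24  0.92  0.   -0.62]
```

Call:
servo_tool(
  increments=[0,0,0,0,0,0,0,0,0,0,0,0,0,0,0,0,0,0,0,0,-15,0,0,0,0,0,-30,0,0,0,0,0,-60,0,0,0,0,0,-105,0,0,0,0,0,-135,0,0,0],
  hand=-0.4,
)

```text
t: 7.95
tcp_pos: [499.7, -257.3, 363.6]
ee_rot: [-0.231, 3.131, -0.002]
contact_force: [0.2, -0.3, 0.3]
grip_width: 25.4
finger_force: 0.0
```

```bash
python3 go.py 448.5 310.8 400 175.8
```

```text
t 7.95 shift [-32.8 569.4 -37.1] turn [-0.06  0.12 12.64] F [ 0.2 -0.3  0.3] w 25.4 q [-0.48  0.32 -0.01  1.24  0.   -0.62]
```

Call:
servo_tool(
  increments=[-2,48,-8,0,0,0,-5,95,-16,0,0,2,-8,143,-24,0,0,4,-11,190,-30,0,0,6,-14,238,-37,0,0,8,-17,285,-37,0,0,10,-20,333,-37,0,0,11,-23,380,-37,0,0,12.6],
  hand=0.5,
)

```text
t: 8.75
tcp_pos: [466.0, 123.9, 398.3]
ee_rot: [0.115, 3.138, 0.001]
contact_force: [1.4, -0.1, -0.8]
grip_width: 64.2
finger_force: 0.0
```

```bash
python3 go.py 448.5 310.8 300 175.8;  python3 - <<'E'
from h import *
S=imaging.get_image("side");T=imaging.get_image("top")
c=lambda i,x,y,w,h,k:cv2.resize(i[y:y+h,x:x+w],None,fx=k,fy=k,interpolation=cv2.INTER_CUBIC)
M=np.hstack([c(S["image"],260,270,100,100,4),c(T["image"],385,180,80,80,5)[:400,:400]])
cv2.imwrite("pics/p2.png",M[:,:,::-1])
E
```

```text
t 8.75 shift [ 31.3 185.1  98.4] turn [ 0.03  0.07 -0.01] F [ 1.4 -0.1 -0.8] w 64.2 q [ 0.26  0.17 -0.12  1.28  0.    0.33]
```

View pics/p2.png

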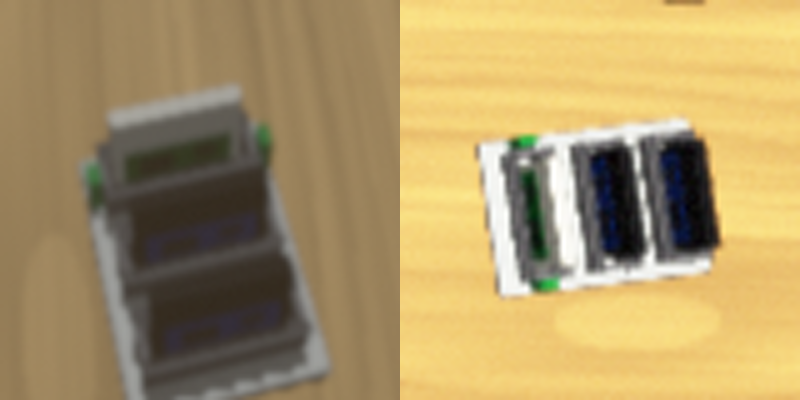

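The white board stands upright in the tabbed slot at about (295,307) side and (413,221) top, and the neighbours haven't moved. On to the cap.

Call:
servo_tool(
  increments=[7,41,10,0,0,0,14,82,30,0,0,0,21,123,55,0,0,0,28,164,80,0,0,0,31.3,185,98,0,0,0,31.3,185,115,0,0,0,31.3,185,115,0,0,0],
)

```text
t: 9.55
tcp_pos: [448.2, 308.6, 280.7]
ee_rot: [-0.112, -3.136, 0.004]
contact_force: [0.1, -0.1, 0.1]
grip_width: 64.3
finger_force: 0.0
```

```bash
python3 go.py 448.5 310.8 204 175.8
```

```text
t 9.55 shift [-0.4  2.4 76.7] turn [-0.15 -0.17  0.1 ] F [ 0.1 -0.1  0.1] w 64.3 q [ 0.6   0.34 -0.2   1.04 -0.    0.67]
```

Call:
servo_tool(
  increments=[0,2.2,20,0,0,0,0,2.2,40,0,0,0,0,2.2,55,0,0,0,0,2.2,67,0,0,0,0,2.2,74,0,0,0,0,2.2,74,0,0,0],
)

```text
t: 10.15
tcp_pos: [449.1, 310.6, 208.5]
ee_rot: [-0.115, -3.139, 0.001]
contact_force: [0.6, -0.9, 0.0]
grip_width: 64.1
finger_force: 0.0
```

Call:
servo_tool(
  increments=[0,0,0,0,0,0,0,0,0,0,0,0,0,0,0,0,0,0,0,0,0,0,0,0,0,0,0,0,0,0],
  hand=-1,
  squeeze=70,
)

```text
t: 10.65
tcp_pos: [449.3, 311.3, 209.8]
ee_rot: [0.114, 3.138, 0.002]
contact_force: [-0.1, 0.3, 6.0]
grip_width: 29.0
finger_force: 70.6
```

```bash
python3 go.py 448.5 310.8 204 175.8
```

```text
t 10.65 shift [ 0.8 -0.6  5.8] turn [0.08 0.09 0.04] F [-0.1  0.3  6. ] w 29.0 q [ 0.61  0.41 -0.3   0.86  0.    0.68]
```

Call:
servo_tool(
  increments=[0,0,-20,0,0,0,0,0,-50,0,0,0,0,0,-90,0,0,0,0,0,-115,0,0,0,0,0,-115,0,0,0],
)

```text
t: 11.15
tcp_pos: [449.7, 311.6, 327.3]
ee_rot: [0.114, 3.135, 0.006]
contact_force: [-0.3, 0.7, -3.2]
grip_width: 29.2
finger_force: 70.2
```

```bash
python3 go.py 535.6 -28 320 187.2; python3 - <<'E'
from h import *
import h
for n,box,pb in(("top",(300,185,60,50),(326,200,12,13)),("side",(285,180,60,65),(306,205,13,15))):
    d=imaging.get_image(n);i=cv2.imread(f"pics/{n}0.png");H=cv2.cvtColor(i,cv2.COLOR_BGR2HSV)
    x,y,w,hh=box;p=np.argwhere(cv2.inRange(H[y:y+hh,x:x+w],(105,120,80),(130,255,255)))[:,::-1]+[x,y]
    r=cv2.minAreaRect(onplane(d,p,40)[:,:2].astype(np.float32))
    x,y,w,hh=pb;print(i[y:y+hh,x:x+w].max(2))
    a=np.radians(7.2);A=np.array([[np.cos(a),np.sin(a)],[-np.sin(a),np.cos(a)]])
    V=i[y:y+hh,x:x+w].max(2); g=np.argwhere(V>(165 if n=="top" else 130))[:,::-1].mean(0)+[x,y]
    print(n,r[0],g,[(A@(onplane(d,[g],z)[0,:2]-r[0])).round(1) for z in(42,50)])
E
```

```text
t 11.15 shift [-110.3 -332.5    6.6] turn [  0.19   0.29 -11.36] F [-0.3  0.7 -3.2] w 29.2 q [ 0.61  0.31 -0.12  1.14  0.    0.68]
[[205 206 181 165 206 208 202 203 210 209 201 200]
 [207 203 203 195 198 198 190 193 194 192 187 165]
 [185 165 168 153 151 143 135 142 129 135 111 103]
 [102 106 136 139 139 139 138 139 139 137 135 137]
 [136 140 142 147 156 156 146 142 142 142 144 145]
 [146 137 140 160 184 190 148 130 137 143 143 140]
 [142 141 127 161 198 197 146 100 134 140 143 144]
 [144 140 127 125 161 166 118  87 133 142 142 141]
 [141 143 136 119 122 116  95 102 140 141 144 143]
 [145 144 143 144 138 138 137 146 147 152 152 152]
 [155 155 160 157 163 164 166 177 178 184 187 183]
 [186 188 196 185 205 209 210 206 200 207 211 195]
 [204 208 209 198 194 209 212 191 169 200 203 145]]
top (535.2518920898438, -22.46551513671875) [331.43103448 206.34482759] [array([-1. , -6.3]), array([-1.6, -5.9])]
[[112 110 111 111 111 110 109 103 103 115 131 133 126]
 [114 110 111 111 110 111 111 108 103 110 127 135 129]
 [116 110 111 111 111 112 113 111 104 105 122 134 131]
 [120 110 110 111 113 116 119 117 108 104 116 132 135]
 [123 113 110 112 116 123 128 125 115 106 110 129 136]
 [128 115 110 111 116 125 130 127 117 102 102 121 134]
 [131 118 110 109 111 118 123 120 109  96  92 112 132]
 [135 123 111 105 100 102 106 103  97  91  87 104 128]
 [136 127 114 102  91  88  89  88  89  91  89  97 121]
 [137 130 116 101  89  82  82  82  87  96  95  96 113]
 [136 133 119 102  88  81  80  81  88 100 102  98 108]
 [134 135 123 104  87  80  79  83  91 102 106 100 104]
 [135 136 126 108  90  85  85  88  97 105 108 103 101]
 [132 137 131 115  99  96  96  98 104 108 109 105 101]
 [121 133 134 122 109 105 106 107 108 109 109 108 101]]
side (536.94970703125, -24.65673065185547) [310.92 212.56] [array([-2.7, -2.6]), array([-4.4, -9.7])]
```

```bash
python3 - <<'E'
from h import *
a=np.radians(7.2);A=np.array([[np.cos(a),np.sin(a)],[-np.sin(a),np.cos(a)]])
for n,g,c in(("top",(330.45,205.9),(535.3,-22.5)),("side",(312,209.7),(536.9,-24.7))):
    d=imaging.get_image(n);print(n,[(z,(A@(onplane(d,[g],z)[0,:2]-c)).round(1)) for z in(46,50)])
E
```

```text
top [(46, array([ 0.1, -3.5])), (50, array([-0.2, -3.3]))]
side [(46, array([0.9, 2. ])), (50, array([-0. , -1.6]))]
```

Call:
servo_tool(
  increments=[-14,-42,0,0,0,-1.5,-28,-83,0,0,0,-3,-41,-125,0,0,0,-4.5,-55,-166,0,0,0,-6,-69,-208,0,0,0,-7.5,-83,-249,0,0,0,-9,-97,-291,0,0,0,-10.5,-110,-332,0,0,0,-11.4],
)

```text
t: 12.15
tcp_pos: [534.4, -29.9, 322.1]
ee_rot: [0.2, -3.133, -0.001]
contact_force: [0.2, -0.6, -3.6]
grip_width: 28.8
finger_force: 70.5
```

Call:
servo_tool(
  increments=[0,0,0,0,0,0,0,0,0,0,0,0],
)

```text
t: 12.35
tcp_pos: [534.3, -29.2, 322.1]
ee_rot: [0.194, -3.133, -0.001]
contact_force: [-0.2, 0.1, -2.8]
grip_width: 29.1
finger_force: 71.1
```

```bash
python3 go.py 535.6 -28 320 187.2; python3 - <<'E'
from h import *
S=imaging.get_image("side");T=imaging.get_image("top")
c=lambda i,x,y,w,h,k:cv2.resize(i[y:y+h,x:x+w],None,fx=k,fy=k,interpolation=cv2.INTER_CUBIC)
M=np.hstack([c(S["image"],250,130,100,120,4),c(T["image"],280,160,100,120,4)])
cv2.imwrite("pics/p3.png",M[:,:,::-1])
E
```

```text
t 12.35 shift [-1.5  1.   2.1] turn [ 0.05 -0.17 -0.11] F [-0.2  0.1 -2.8] w 29.1 q [-0.05  0.3  -0.15  1.13  0.   -0.18]
```

View pics/p3.png

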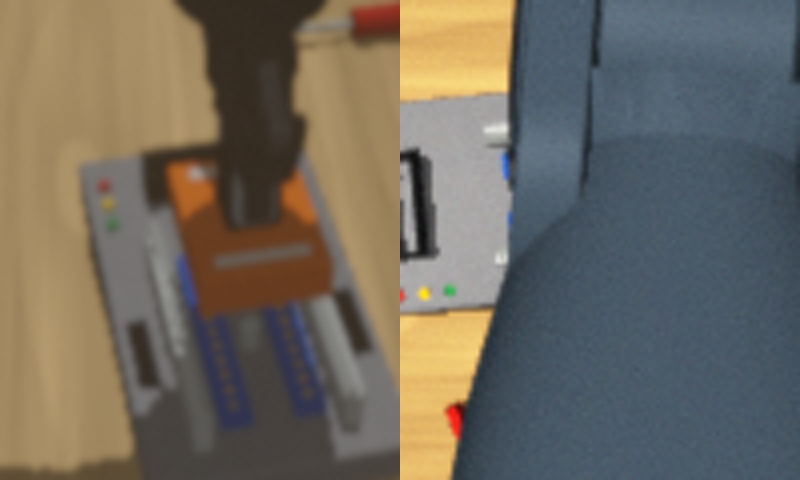

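The side view shows the cap held level above the bay, with its near lower corners at about (302,209) and (333,202.5). I'll check its offset.

```bash
python3 - <<'E'
from h import *
S=imaging.get_image("side")
p=onplane(S,[[302,208.8],[333,202.7]],112);print(p.round(1),np.degrees(np.arctan2(*(p[1]-p[0])[[1,0]])));m=p.mean(0)[:2]
a=np.radians(7.2);print("centre",m+45*np.array([-np.sin(a),np.cos(a)]))
a=np.radians(7.2);print("pin world", np.array([536.1,-23.6])+(-2.6)*np.array([-np.sin(a),np.cos(a)]))
E
```

```text
[[510.6 -78.8 112. ]
 [576.4 -67.1 112. ]] 10.088400478371511
centre [537.82482519 -28.26150056]
pin world [536.42586641 -26.17949822]
```

```bash
python3 go.py 535.6 -26.2 264 187.2
```

```text
t 12.5 shift [-1.6  0.8 58.9] turn [ 0.04 -0.09  0.09] F [-0.6  0.2 -4.1] w 28.8 q [-0.05  0.3  -0.15  1.13  0.   -0.18]
```

Call:
servo_tool(
  increments=[-1.5,1,15,0,0,0,-1.5,1,30,0,0,0,-1.5,1,42,0,0,0,-1.5,1,50,0,0,0,-1.5,1,56,0,0,0,-1.5,1,59,0,0,0,-1.5,1,59,0,0,0],
)

```text
t: 13.2
tcp_pos: [536.0, -26.8, 264.6]
ee_rot: [0.198, -3.135, -0.0]
contact_force: [0.5, 0.1, -3.8]
grip_width: 28.8
finger_force: 71.2
```

```bash
python3 go.py 535.6 -26.2 250 187.2
```

```text
t 13.2 shift [ 0.3  0.7 14.6] turn [ 0.01 -0.01  0.04] F [ 0.5  0.1 -3.8] w 28.8 q [-0.05  0.34 -0.24  0.99  0.   -0.18]
```

Call:
servo_tool(
  increments=[0,0,2,0,0,0,0,0,4,0,0,0,0,0,6,0,0,0,0,0,7,0,0,0,0,0,7,0,0,0],
)

```text
t: 13.7
tcp_pos: [535.9, -26.9, 257.6]
ee_rot: [0.198, -3.135, -0.0]
contact_force: [-0.3, 1.0, -2.7]
grip_width: 29.2
finger_force: 71.2
```

```bash
python3 go.py 535.6 -26.2 250 187.2
```

```text
t 13.7 shift [0.2 0.8 7.6] turn [ 0.01 -0.01  0.03] F [-0.3  1.  -2.7] w 29.2 q [-0.05  0.35 -0.25  0.97  0.   -0.18]
```

Call:
servo_tool(
  increments=[0,0,2,0,0,0,0,0,4,0,0,0,0,0,6,0,0,0,0,0,8,0,0,0,0,0,8,0,0,0],
)

```text
t: 14.2
tcp_pos: [535.9, -26.9, 249.7]
ee_rot: [0.198, -3.135, -0.0]
contact_force: [-2.0, 0.2, 0.1]
grip_width: 28.8
finger_force: 71.7
```

```bash
python3 go.py 535.6 -26.2 244 187.2
```

```text
t 14.2 shift [0.2 0.8 5.7] turn [ 0.   -0.    0.04] F [-2.   0.2  0.1] w 28.8 q [-0.05  0.36 -0.26  0.95  0.   -0.18]
```

The cap dropped over the pin: it passed 50 mm without contact and its weight is now carried at about 40 mm. Now to press.

Call:
servo_tool(
  increments=[0,0,1,0,0,0,0,0,2,0,0,0,0,0,3,0,0,0,0,0,4,0,0,0,0,0,5,0,0,0,0,0,6,0,0,0,0,0,7,0,0,0,0,0,7,0,0,0],
  squeeze=90,
)

```text
t: 15.0
tcp_pos: [535.9, -26.9, 243.8]
ee_rot: [-0.198, 3.134, -0.0]
contact_force: [-6.5, -0.2, 15.5]
grip_width: 28.4
finger_force: 94.0
```

```bash
python3 go.py 535.6 -26.2 244 187.2
```

```text
t 15.0 shift [ 0.2  0.8 -0.2] turn [-0.    0.05  0.04] F [-6.5 -0.2 15.5] w 28.4 q [-0.05  0.36 -0.27  0.94  0.   -0.18]
```

Call:
servo_tool(
  increments=[0.7,0,1,0,0,0,0.7,0,2,0,0,0,0.7,0,2,0,0,0,0.7,0,2,0,0,0],
)

```text
t: 15.4
tcp_pos: [535.5, -26.9, 243.7]
ee_rot: [-0.198, 3.132, -0.0]
contact_force: [-10.4, 0.2, 34.2]
grip_width: 28.6
finger_force: 96.6
```

```bash
python3 go.py 535.6 -26.2 244 187.2; python3 - <<'E'
from h import *
S=imaging.get_image("side");T=imaging.get_image("top")
c=lambda i,x,y,w,h,k:cv2.resize(i[y:y+h,x:x+w],None,fx=k,fy=k,interpolation=cv2.INTER_CUBIC)
M=np.hstack([c(S["image"],250,140,100,120,4),c(S["image"],260,270,100,120,4)])
cv2.imwrite("pics/p4.png",M[:,:,::-1])
E
```

```text
t 15.4 shift [-0.2  0.7 -0.3] turn [-0.01  0.2   0.04] F [-10.4   0.2  34.2] w 28.6 q [-0.05  0.36 -0.28  0.93  0.   -0.18]
```

View pics/p4.png

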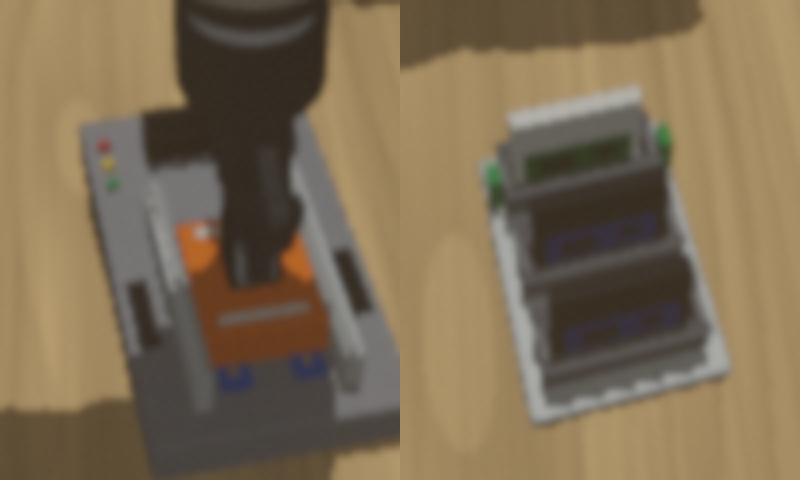

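The cap sits between the rails at about (313,215) side, and the white board is still upright in the rack. Force climbed from 15.5 to 34 N with only 0.1 mm of travel, so the plate is on its stop. I'll ease off slightly, settle and hand in.

Call:
servo_tool(
  increments=[0,0,-0.8,0,0,0,0,0,-0.8,0,0,0,0,0,-0.8,0,0,0,0,0,-0.8,0,0,0,0,0,-0.8,0,0,0,0,0,-0.8,0,0,0],
)

```text
t: 16.1
tcp_pos: [535.5, -27.0, 243.7]
ee_rot: [-0.198, 3.132, -0.0]
contact_force: [-7.9, 0.1, 25.0]
grip_width: 28.7
finger_force: 94.9
```

```bash
python3 go.py 535.6 -26.2 244 187.2; python3 -c "
from bench import ctrl
s=ctrl.sense();print(s['tcp_pos'],s['contact_force'],s['finger_force'])
if 18<s['contact_force'][2]<36 and s['tcp_pos'][2]<244.5: print(ctrl.hand_in())"
```

```text
t 16.1 shift [-0.2  0.7 -0.3] turn [-0.01  0.16  0.04] F [-7.9  0.1 25. ] w 28.7 q [-0.05  0.36 -0.28  0.93  0.   -0.18]
[535.5243866  -26.95107336 243.74234764] [-7.86236136  0.13274765 24.96505928] 94.8907721042633
the job is handed in; nothing more can be done
None
```

Handed in at about 16 s, with no verdict returned: the white board stands in the green-tabbed slot, and the cap is over the pin, held pressed with about 25 N and the plate on its stop.

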